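Wedge the rocking pin cabinet

TASK

The small pin cabinet on the bench rocks on its short foot. Without picking anything up, push the loose wooden wedge along the bench, thin end first, under that foot with your fingertips until it is snug, and press on the cabinet's top above the foot to test it, pushing the wedge further if it still rocks. Finish while still holding that firm downward press (about 10 N), with the cabinet standing level and no longer giving way, not shoved out of its place, and everything else on the bench left alone.

Things in the scene. Friction and masses are not known exactly. Their poses are not given: they have to be found in the camera images.
- cabinet: (all sizes in mm) small grey steel pin cabinet, 180 (its x) x 220 (its y) x 100 high, about 2.6 kg, six drawer fronts on its +x face. Origin on the table under its centre, z up. Stands loose on four 24 dia rubber feet, 68 (x) and 88 (y) from the centre; three are 20 high, the one at its +x -y corner 11 high, ending 9 above the table. Left alone it stands level on the three
- short_foot (a point): centre of the underside of the short foot, at +68 x, -88 y of the cabinet; 9 above the table while the cabinet is level. The foot is 24 dia: its outer edge, toward the wedge, is at -100 y, 10 inside the cabinet's side face
- test_corner (a point): point of the cabinet's flat top straight above the short foot, 100 above the table when level. Unwedged, a press of about 3 to 8 N here tips the cabinet about 5 degrees (9 mm down at this corner) until the short foot meets the table; let go, it falls back level. 10 to 15 N is a firm test
- wedge: plain wooden wedge, 110 long (x) x 60 wide (y), lying flat; origin at the centre of its underside. Thin end (2 high) at +x, upright flat butt (22 high) at -x; even slope. Starts beside the short-footed corner, thin end roughly toward it. Slides with about 1 N; some 39 past the foot's outer edge it takes up the gap and the resistance rises to 4 N; over about 6 N shoves the whole cabinet along
- collar: a plain thick steel collar, 64 dia x 34 high, standing beside the wedge's path; leave it alone. Origin at the centre of its underside
- spring_a: a black torsion spring standing on its coil (about 40 dia x 37 high, straight legs 40 long), on the other side of the wedge's path from the collar; leave it alone. Origin at the centre of its underside
- spring_b: a second such torsion spring, on the robot's side of the cabinet; leave it alone. Origin at the centre of its underside
- spring_c: a third torsion spring, wider (44 dia x 31 high), on the left; leave it alone. Origin at the centre of its underside
- pin_tray: a steel tray 120 x 90 x 35 high with black pins, on the left of the cabinet; leave it alone. Origin at the centre of its underside
- jar: a glass jar with a steel lid, 60 dia x 80 high, on the left of the cabinet; leave it alone. Origin at the centre of its underside
- wrench: a steel wrench lying flat; leave it alone, lengthways along its x. Origin at the middle of its underside
Things that resemble listed ones, but are neither listed nor needed, are in the scene too. Of the things like the wedge, leave any that is blue or turquoise; of the rest the smaller one is meant.

How it is judged:
By the outcome, as a careful person would: the job done as asked, in the order asked, and still so for the second after the job is handed in, while the arm keeps its last pose, push and grip.
It also fails if it takes over 45 s, if anything falls off the work surface, if the arm or the gripper's body presses on something with over 40 N, if the wrist force passes 120 N, or if a joint passes its speed limit or range.

ROBOT

A 7-joint arm with a two-finger parallel gripper is mounted at the origin on the work surface. World frame = base frame: x ahead of the robot, y to its left, z up, the work surface at z = 0. Lengths are in mm, angles in rad, forces in N, time in s.
With the tool pointing down it reaches from about 425 to 875 mm from the base axis. Payload 4.7 kg.
Tool frame: the origin (TCP) lies at the very end of the fingers, on their centre line; the grasp point (between the pads) lies 19 mm behind it; z points along the fingers, y is the line along which they close (so a half turn about z gives the same grasp; the last joint's range is limited). The gripper opens to 87 mm and grips with 3 to 60 N. Pads are 19 mm wide; open, the fingers measure 117 mm over their backs; the gripper's body (75 mm by 190 mm) begins 51 mm behind the grasp point.
Start: joints at [-1.104, 0.321, -0.07, 1.45, 0.023, 1.371, -0.057], TCP at [284.397, 584.507, 183.787] pointing down, gripper open.
Joint ranges: [-2.86, 2.86], [-0.3, 2.09], [-1.38, 1.24], [0.06, 2.45], [-1.56, 4.7], [0.09, 2.05], [-2.69, 2.69]. Speed limits (rad/s): [2.57, 2.57, 3.14, 3.14, 3.14, 3.14, 3.14].

INTERFACE

Orientations are given as a 3x3 rotation matrix whose columns are the frame's x, y, z axes.
In Python, from station import readout, vision, ticket gives the robot as it stands.
- The arm moves only by the tool step_arm, never from a script. Its argument "motion" is a list of rows, each a list of 3 entries, a list of its own where there are three numbers: the shift along the world's x, y, z in mm, then the turn, a rotation vector about the world's x, y, z in rad, then the opening, from 0 (shut) to 1 (fully open). A call has 1 to 12 rows; each row is the pose to reach, as a shift and turn from the pose commanded when the call began; what a row does not reach only later rows make up. A row lasts 1/8 s, in which the tool goes at most 62.5 mm and 10.7 degrees, less where a joint would pass 70% of its speed; a pose out of reach is approached as far as the arm can. A call with a gripper value outside its range is refused whole. The fingers move at their own pace and stop on an object; "squeeze" is the grip in N (left out, the last holds). Time passes only in rows, so rows that repeat a pose let the fingers close. It gives the time, the measured TCP pose, the force, the opening and the grip force at its end, in the units of the state.
- readout.read_state(): the state, without advancing time (a new reading comes with each control period).
- vision.camera(name): name is "scene" or "top" or "wrist"; returns a dict with "pixels" (480x640x3 uint8, red, green, blue), "range_z" (480x640 float32, mm along the optical axis (not along the pixel's ray), 0 where there is no reading), "fovy" (degrees; the focal length in pixels is half the picture's height over the tangent of half this angle, whatever the lens; pixels are square), "cx", "cy" (the principal point, pixels), "rvec" (rotation vector, rad) and "tvec" (3), from world to camera coordinates, as OpenCV has them; the wrist camera has in their place "hand_eye" (4x4, takes a point from camera to tool coordinates, whose origin is the TCP and whose axes are the flange's). Camera axes: x right, y down, z forward; pixel columns grow to the right and rows downward; lengths in mm; the calibration is good to about 2 mm. The wrist camera is an equidistant fisheye: a pixel r from the principal point sees the ray r / f radians off the axis. A picture is of the moment at which its call begins: read the wrist's pose just before it.
- ticket.close_job(): hands the job in; it is judged then, once.
The state is a dict: "t": time; "q": joint angles; "joint_vel": joint speeds; "effort": joint torques, N m; "position": TCP position; "ee_rot": TCP orientation; "force": force on the tool from outside, world axes, zero at the start; "torque": the same for the moment, N m; "width": finger opening in mm; "grip_force": force on a finger pad.
Only numpy, scipy, OpenCV 4.12 (cv2) and the standard library are available. Lean on these libraries where they do the work, as an engineer would, in place of code of your own. Each camera call takes 0.05 s, during which the arm holds its last target. There are 200 camera calls.

## Working session

There is one attempt and no reset: what is moved stays moved. The work goes in short steps, Python scripts to look and compute and a tool call to move; the robot and the scene stay as the last step left them, time stands still between calls to the robot, and variables do not carry over. Pictures are saved under pics/ and viewed, at most 10 in all, crops included, and the job is handed in when it is done.

Besides the shell and the picture viewer there is one more tool, called by a JSON object that holds its "name" and its "arguments", one argument or row to a line. step_arm: Moves the arm, as the interface text tells. Its arguments: {"type":"object","properties":{"motion":{"type":"array","items":{"type":"array"}},"squeeze":{"type":"number"}},"required":["motion"]}

```bash
ls; mkdir -p pics; cat > h.py <<'E'
import numpy as np, cv2
from station import readout, vision, ticket
def grab(n):
    st=readout.read_state(); c=vision.camera(n); c['st']=st; return c
def world(c):
    "HxWx3 world points from range_z (pinhole cams)"
    f=240/np.tan(np.radians(c['fovy'])/2); R,_=cv2.Rodrigues(np.array(c['rvec'],float)); t=np.array(c['tvec'],float).ravel()
    v,u=np.mgrid[:480,:640]; z=c['range_z'].astype(float)
    P=np.stack([(u-c['cx'])/f*z,(v-c['cy'])/f*z,z],-1)
    W=(P-t)@R; W[z==0]=np.nan; return W
E
python3 - <<'E'
from h import *
for n in('top','scene'):
    c=grab(n); cv2.imwrite(f'pics/{n}0.png',c['pixels'][:,:,::-1]); np.savez(f'{n}0.npz',**{k:v for k,v in c.items() if k!='st'})
    R,_=cv2.Rodrigues(np.array(c['rvec'],float)); print(n,c['fovy'],-R.T@np.array(c['tvec']).ravel())
s=readout.read_state();print(s)
E
```

```text
pics
top 55.72285597269212 [ 393.11413067   55.27814924 1119.37182889]
scene 42.19875166817362 [1318.85509896   -1.67164034 1186.54834979]
{'t': 0.1, 'q': array([-1.10389532,  0.32175316, -0.07005409,  1.45156729,  0.0226087 ,
        1.3707785 , -0.05690662]), 'joint_vel': array([ 0.0006869 , -0.00091405,  0.00105925, -0.00249872,  0.0001321 ,
        0.00154089,  0.00078609]), 'effort': array([-7.17189073e-05, -4.92569232e+01, -4.05663522e-01, -3.13404751e+01,
       -6.41284115e-02,  3.92627658e-02,  6.33696777e-05]), 'position': array([284.1877057 , 583.95888044, 182.76073879]), 'ee_rot': array([[-8.99222739e-01,  4.37490620e-01, -6.51174023e-04],
       [ 4.37491090e-01,  8.99221336e-01, -1.59218947e-03],
       [-1.11018384e-04, -1.71661581e-03, -9.99998520e-01]]), 'force': array([ 0.13476695, -0.35936829, -0.77934453]), 'torque': array([ 0.01794098, -0.00143965,  0.03168219]), 'grip_force': 0.0, 'width': 87.04449356034544}
```

View pics/top0.png

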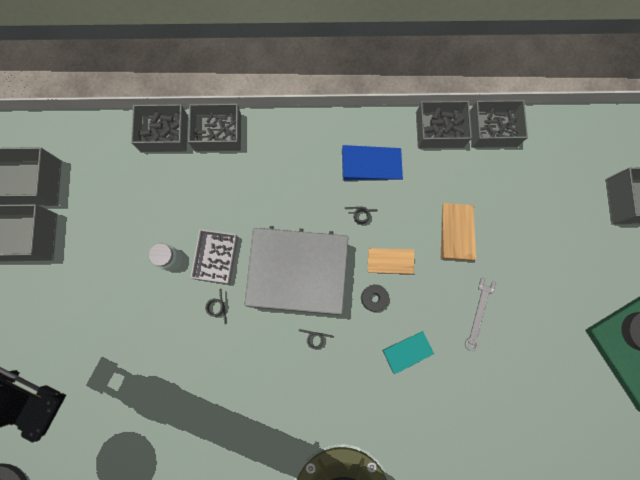

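View pics/scene0.png

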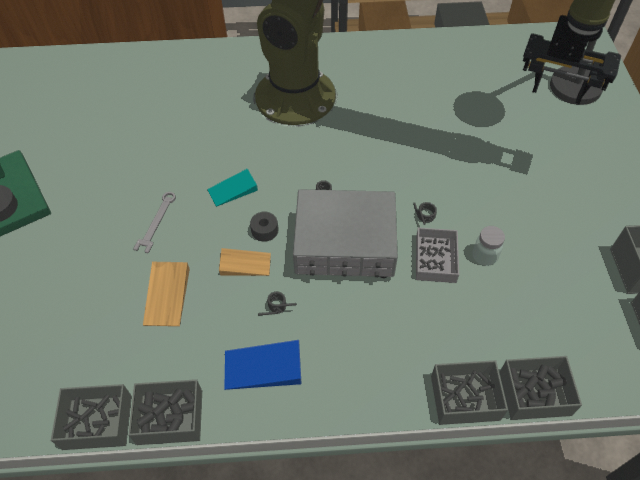

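The top view shows the cabinet at (298,271) with its drawer knobs facing up (+x), so the short foot is near (338,243). There are four wedge-like things: small wood (391,261), large wood (459,232), blue (372,163) and turquoise (408,352). The small wooden one is meant, because the blue and turquoise ones are excluded and it is the smaller of the remaining two. The collar is at (375,298) and spring_a at (361,215).

```bash
cat > m.py <<'E'
from h import *
def ld(n): return dict(np.load(f'{n}0.npz'))
def rect(c,mask,z=None):
    W=world(c); p=W[mask&~np.isnan(W[...,0])]
    return p
T=ld('top');S=ld('scene')
def big(m,box):
    u0,v0,u1,v1=box; k=np.zeros_like(m,np.uint8); k[v0:v1,u0:u1]=m[v0:v1,u0:u1]
    n,l,s,_=cv2.connectedComponentsWithStats(k); i=1+np.argmax(s[1:,4]); return l==i
for n,c,bw,bc in(('top',T,(350,235,430,290),(235,220,360,325)),('scene',S,(210,240,280,285),(285,180,405,285))):
    rgb=c['pixels'].astype(int); W=world(c)
    m=big(((rgb[...,0]-rgb[...,2])>50).astype(np.uint8),bw)
    p=W[m]; p=p[~np.isnan(p[:,0])]
    r=cv2.minAreaRect(p[:,:2].astype(np.float32)); print(n,'wedge',r,cv2.boxPoints(r).round(),'z',np.percentile(p[:,2],[2,50,98]))
    for q in np.array_split(p[np.argsort(p[:,1])],6): print('  ',q.mean(0).round(1))
    q=W.copy(); k=big((np.abs(W[...,2]-100)<8).astype(np.uint8),bc); p=W[k]
    r=cv2.minAreaRect(p[:,:2].astype(np.float32)); print(n,'cab',r,cv2.boxPoints(r).round(),p[:,2].mean())
    for nm,b,lo in (('collar',(355,280,395,315),15),('springa',(340,200,382,228),10)) if n=='top' else (('collar',(245,208,282,244),15),('springa',(255,288,300,320),10)):
        k=np.zeros(W.shape[:2],bool); k[b[1]:b[3],b[0]:b[2]]=1
        p=W[k&(W[...,2]>lo)&(W[...,2]<60)]; print(n,nm,p.min(0).round(),p.max(0).round(),p.mean(0).round())
im=T['pixels'][190:320,230:490,::-1]; cv2.imwrite('pics/crop.png',cv2.resize(im,None,fx=3,fy=3,interpolation=2))
E
python3 m.py
```

```text
top wedge ((543.4072265625, -134.61761474609375), (110.182373046875, 60.83052444458008), 85.40796661376953) [[ 509. -187.]
 [ 569. -192.]
 [ 578.  -82.]
 [ 518.  -77.]] z [ 0.90720027 12.15033086 22.86841187]
   [ 540.8 -180.7   20.1]
   [ 540.8 -163.    16.9]
   [ 542.3 -144.8   13.8]
   [ 543.5 -126.3   10.4]
   [ 544.1 -107.7    6.6]
   [546.5 -89.    3.4]
top cab ((513.2828369140625, 93.65415954589844), (220.15867614746094, 181.04051208496094), 84.13862609863281) [[412.  -7.]
 [592. -25.]
 [615. 194.]
 [434. 212.]] 99.60373045386763
top collar [ 420. -122.   15.] [482. -58.  41.] [451. -89.  33.]
top springa [637. -84.  10.] [675. -25.  39.] [658. -61.  29.]
scene wedge ((545.791748046875, -136.5658721923828), (114.09435272216797, 65.08006286621094), 85.69667053222656) [[ 509. -191.]
 [ 574. -196.]
 [ 583.  -82.]
 [ 518.  -77.]] z [ 1.71870258 12.95762092 24.60826882]
   [ 547.3 -181.3   20.4]
   [ 546.2 -164.    17.6]
   [ 547.2 -146.5   14.7]
   [ 547.3 -128.2   11.7]
   [ 548.1 -109.4    8.5]
   [547.3 -89.6   5.1]
scene cab ((515.2202758789062, 93.2883071899414), (220.18783569335938, 186.90985107421875), 84.16692352294922) [[411.  -7.]
 [597. -26.]
 [619. 193.]
 [433. 212.]] 101.02880077483285
scene collar [ 422. -121.   15.] [488. -58.  43.] [459. -89.  32.]
scene springa [ 639. -100.   10.] [681. -24.  44.] [663. -63.  28.]
```

View pics/crop.png

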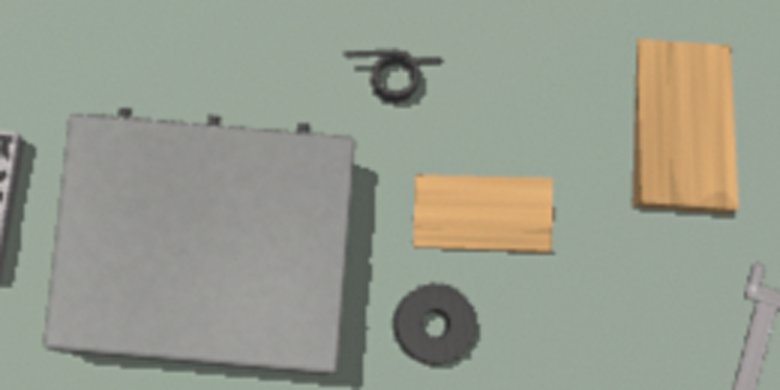

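The crop confirms the small wooden wedge at crop (483,214), thin end toward the cabinet and clear of the collar and spring_a. Its measured size is 110x61 and its height runs from 2 to 22. The short foot works out at (572,-1) and the wedge axis misses it by 18 mm toward -x. I'll first nudge the wedge sideways at its centroid, then push the butt.

{"name": "step_arm", "arguments": {
  "motion": [
    [[33,-56,0],[0,0,-0.1],0],
    [[66,-111,0],[0,0,-0.2],0],
    [[98,-167,0],[0,0,-0.3],0],
    [[131,-223,0],[0,0,-0.4],0],
    [[163,-278,0],[0,0,-0.5],0],
    [[196,-334,0],[0,0,-0.6],0],
    [[196,-394,0],[0,0,-0.7],0],
    [[196,-454,0],[0,0,-0.8],0],
    [[196,-514,0],[0,0,-0.9],0],
    [[196,-574,0],[0,0,-1.0],0],
    [[194,-634,-10],[0,0,-1.1],0],
    [[192,-694,-20],[0,0,-1.2],0]
  ]
}}

```text
t: 1.6
position: [476.0, -111.4, 163.5]
ee_rot: [[0.085, 0.996, 0.001], [0.996, -0.085, 0.0], [0.0, 0.001, -1.0]]
force: [0.3, 0.0, 0.7]
width: 0.5
grip_force: 0.0
```

{"name": "step_arm", "arguments": {
  "motion": [
    [[0,-38,-20],[0,0,0],0],
    [[0,-38,-65],[0,0,0],0],
    [[0,-38,-100],[0,0,0],0],
    [[0,-38,-130],[0,0,0],0],
    [[0,-38,-130],[0,0,0],0]
  ]
}}

```text
t: 2.22
position: [473.8, -147.1, 31.6]
ee_rot: [[0.082, 0.997, -0.006], [0.997, -0.082, 0.0], [-0.0, -0.006, -1.0]]
force: [-0.1, -0.2, 0.3]
width: 0.4
grip_force: 0.0
```

```bash
python3 - <<'E'
from h import *
s=readout.read_state();print(s['t'],s['position'],s['ee_rot'].round(3),s['width'],s['force'])
c=grab('wrist');cv2.imwrite('pics/w1.png',c['pixels'][:,:,::-1])
E
```

```text
2.225 [ 473.81671336 -147.10614758   31.63992178] [[ 0.082  0.997 -0.006]
 [ 0.997 -0.082  0.   ]
 [-0.    -0.006 -1.   ]] 0.39305801335952545 [-0.10915559 -0.17796513  0.26920989]
```

View pics/w1.png

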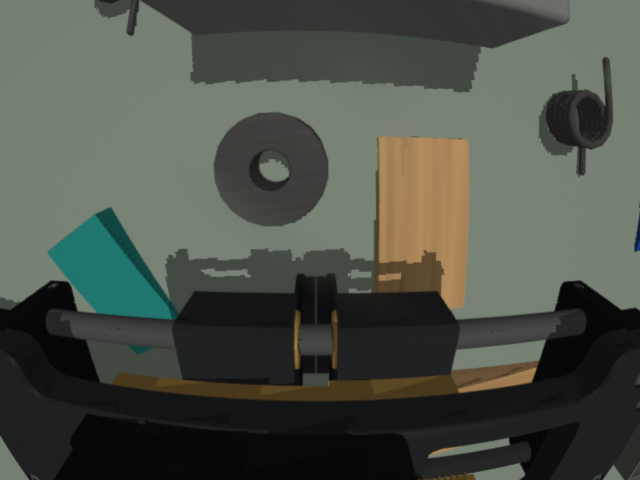

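The wrist view shows the shut fingers (316,300) on the bench side of the wedge (420,220), with the collar (271,170) ahead and clear. Next I'll go down and push in +x.

{"name": "step_arm", "arguments": {
  "motion": [
    [[0,0,-26],[0,0,0],0],
    [[0,0,-26],[0,0,0],0],
    [[10,-1,-26],[0,0,0],0],
    [[18,-1,-26],[0,0,0],0],
    [[22,-2,-26],[0,0,0],0],
    [[26,-2,-26],[0,0,0],0],
    [[30,-2,-26],[0,0,0],0],
    [[34,-3,-26],[0,0,0],0],
    [[34,-3,-26],[0,0,0],0]
  ]
}}

```text
t: 3.4
position: [510.6, -150.6, 7.7]
ee_rot: [[0.082, 0.997, -0.0], [0.997, -0.082, -0.0], [-0.0, 0.0, -1.0]]
force: [-0.8, 0.5, -0.1]
width: 0.6
grip_force: 0.0
```

```bash
cat > w.py <<'E'
from h import *
import sys
def wedge():
    c=grab('scene'); rgb=c['pixels'].astype(int); W=world(c)
    ok=((rgb[...,0]-rgb[...,2])>50)&(W[...,0]>490)&(W[...,0]<640)&(W[...,1]>-215)&(W[...,1]<40)&(W[...,2]<40)
    n,l,s,_=cv2.connectedComponentsWithStats(ok.astype(np.uint8)); i=1+np.argmax(s[1:,4]); p=W[l==i]
    r=cv2.minAreaRect(p[:,:2].astype(np.float32)); print('wedge c',np.round(r[0],1),np.round(r[1],1),round(r[2],1),cv2.boxPoints(r).round().tolist())
    k=(np.abs(W[...,2]-100)<12)&(W[...,0]>390)&(W[...,0]<640)&(W[...,1]>-50)&(W[...,1]<230)
    n,l,s,_=cv2.connectedComponentsWithStats(k.astype(np.uint8)); i=1+np.argmax(s[1:,4]); p=W[l==i]
    r=cv2.minAreaRect(p[:,:2].astype(np.float32)); A=np.c_[p[:,:2],np.ones(len(p))]; a=np.linalg.lstsq(A,p[:,2],rcond=None)[0]
    print('cab c',np.round(r[0],1),np.round(r[1],1),round(r[2],1),'tilt deg',np.degrees(a[:2]).round(2), 'z corner',(a@[572,-1,1]).round(1))
    return c
c=wedge(); s=c['st']; print(s['t'],s['position'].round(1),s['force'].round(1))
if len(sys.argv)>1: cv2.imwrite(f'pics/{sys.argv[1]}.png',c['pixels'][:,:,::-1])
E
python3 w.py
```

```text
wedge c [ 547.4 -134.3] [ 66.7 114.2] 2.0 [[512.0, -78.0], [516.0, -193.0], [583.0, -190.0], [579.0, -76.0]]
cab c [515.6  93.3] [220.7 189.2] 84.2 tilt deg [-0.57  0.11] z corner 100.2
3.4 [ 510.6 -150.6    7.7] [-0.8  0.5 -0.1]
```

{"name": "step_arm", "arguments": {
  "motion": [
    [[-10,0,0],[0,0,0],0],
    [[-10,32,0],[0,0,0],0],
    [[-2,32,0],[0,0,0],0],
    [[3,32,0],[0,0,0],0],
    [[6,32,0],[0,0,0],0],
    [[9,32,0],[0,0,0],0],
    [[12,32,0],[0,0,0],0],
    [[12,32,0],[0,0,0],0]
  ]
}}

```text
t: 4.45
position: [522.5, -118.7, 7.7]
ee_rot: [[0.082, 0.997, 0.0], [0.997, -0.082, -0.0], [-0.0, 0.0, -1.0]]
force: [-0.9, -0.8, 0.2]
width: 0.2
grip_force: 0.0
```

```bash
python3 w.py
```

```text
wedge c [ 545.1 -134.7] [110.8  65.1] 87.2 [[510.0, -188.0], [575.0, -192.0], [580.0, -81.0], [515.0, -78.0]]
cab c [516.   93.2] [220.1 186.9] 84.0 tilt deg [-0.56  0.09] z corner 100.2
4.45 [ 522.5 -118.7    7.7] [-0.9 -0.8  0.2]
```

```bash
python3 - <<'E'
from h import *
a=grab('scene')['pixels'][150:350,190:330,::-1]; b=grab('wrist')['pixels'][80:380,150:550,::-1]
a=cv2.resize(a,None,fx=2.5,fy=2.5); b=cv2.resize(b,(400,500)); cv2.imwrite('pics/s2.png',np.hstack([a,b]))
E
```

```text
(no output)
```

View pics/s2.png

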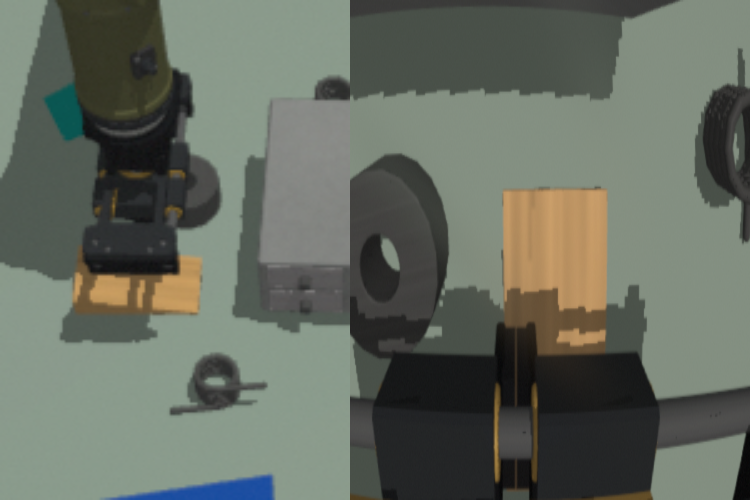

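The left half (scene) shows the hand hiding the wedge's near side, so the scene estimates there are biased. In the right half (wrist), the fingertip at (517,330) seems to overlap the wedge's left edge at 503. I'll measure the wedge from the wrist depth.

```bash
cat > wr.py <<'E'
from h import *
def wworld(c):
    f=240/np.tan(np.radians(c['fovy'])/2); v,u=np.mgrid[:480,:640]; dx=u-c['cx'];dy=v-c['cy'];r=np.hypot(dx,dy)+1e-9;th=r/f
    z=c['range_z'].astype(float); k=np.tan(th)*z/r
    P=np.stack([dx*k,dy*k,z,np.ones_like(z)],-1); P=P@np.array(c['hand_eye']).T
    W=P[...,:3]@c['st']['ee_rot'].T+c['st']['position']; W[(z==0)|(th>1.4)]=np.nan; return W
if __name__=='__main__':
    c=grab('wrist'); W=wworld(c); rgb=c['pixels'].astype(int); s=c['st']; print(s['t'],s['position'].round(1),s['force'].round(1))
    ok=((rgb[...,0]-rgb[...,2])>40)&(W[...,0]>480)&(W[...,0]<640)&(W[...,1]>-215)&(W[...,1]<40)&(W[...,2]<30)
    n,l,st,_=cv2.connectedComponentsWithStats(ok.astype(np.uint8)); i=1+np.argmax(st[1:,4]); p=W[l==i]
    y1=p[:,1].max(); print('tip y',y1.round(1))
    for y in np.arange(y1-95,y1,8):
        q=p[np.abs(p[:,1]-y)<2]
        if len(q)>5: print(y.round(1),'x',q[:,0].min().round(1),q[:,0].max().round(1),'z',np.median(q[:,2]).round(1))
    k=(np.abs(W[...,2])<3)&(np.abs(W[...,0]-545)<80)&(np.abs(W[...,1]+60)<20);print('table z',np.nanmedian(W[...,2][k&~ok]))
E
python3 wr.py
```

```text
4.6 [ 522.2 -118.6    7.7] [ 0.2 -0.   0.3]
tip y -78.5
-133.5 x 533.4 574.2 z 11.5
-125.5 x 516.4 574.5 z 10.1
-117.5 x 514.8 575.3 z 8.8
-109.5 x 515.8 575.9 z 7.3
-101.5 x 515.9 576.2 z 5.9
-93.5 x 516.6 576.7 z 4.4
-85.5 x 517.3 577.2 z 2.9
table z 0.11057659518457141
```

The wedge has hardly moved. Its side is at x≈515 and its height is 8.8 under the finger, so the fingertip grazed over the top. I'll back off, go lower and push near y=-136, where it is thicker.

{"name": "step_arm", "arguments": {
  "motion": [
    [[0,0,12],[0,0,0],0],
    [[-30,-17,12],[0,0,0],0],
    [[-30,-17,-5],[0,0,0],0],
    [[-30,-17,-5],[0,0,0],0],
    [[-24,-17,-5],[0,0,0],0],
    [[-19,-17,-5],[0,0,0],0],
    [[-15,-18,-5],[0,0,0],0],
    [[-11,-18,-5],[0,0,0],0],
    [[-8,-18,-5],[0,0,0],0],
    [[-8,-18,-5],[0,0,0],0]
  ]
}}

```text
t: 5.9
position: [514.6, -136.5, 2.8]
ee_rot: [[0.082, 0.997, 0.0], [0.997, -0.082, -0.0], [-0.0, 0.0, -1.0]]
force: [0.7, 0.3, -0.5]
width: 0.1
grip_force: 0.0
```

```bash
python3 wr.py
```

```text
5.9 [ 514.6 -136.5    2.8] [ 0.7  0.3 -0.5]
tip y -78.2
-149.2 x 525.9 572.6 z 14.5
-141.2 x 515.4 577.4 z 13.1
-133.2 x 514.7 574.2 z 11.7
-125.2 x 514.8 574.4 z 10.2
-117.2 x 515.1 575.4 z 8.8
-109.2 x 515.5 578.1 z 7.4
-101.2 x 516.1 578.1 z 5.9
-93.2 x 516.8 577.2 z 4.5
-85.2 x 517.4 577.8 z 3.0
table z 0.13409246006475706
```

{"name": "step_arm", "arguments": {
  "motion": [
    [[3,0,0],[0,0,0],0],
    [[6,0,0],[0,0,0],0],
    [[9,0,0],[0,0,0],0],
    [[9,0,0],[0,0,0],0]
  ]
}}

```text
t: 6.45
position: [523.7, -136.5, 2.8]
ee_rot: [[0.082, 0.997, 0.0], [0.997, -0.082, -0.0], [-0.0, 0.0, -1.0]]
force: [-1.2, 0.3, 0.5]
width: 0.6
grip_force: 0.0
```

```bash
python3 wr.py; python3 - <<'E'
from wr import *
c=grab('wrist');W=wworld(c);p=c['st']['position']
k=(W[...,2]<40)&(np.hypot(W[...,0]-p[0],W[...,1]-p[1])<22)&(c['pixels'].max(2)<70)
q=W[k];print(len(q))
for z in range(0,40,5):
    a=q[np.abs(q[:,2]-z)<2.5]
    if len(a):print(z,len(a),a.min(0).round(1),a.max(0).round(1))
cv2.imwrite('pics/w3.png',c['pixels'][:,:,::-1])
E
```

```text
6.45 [ 523.7 -136.5    2.8] [-1.2  0.3  0.5]
tip y -78.4
-149.4 x 535.0 572.7 z 14.4
-141.4 x 527.9 573.7 z 13.0
-133.4 x 513.4 573.9 z 11.7
-125.4 x 514.1 574.9 z 10.3
-117.4 x 515.2 575.4 z 8.8
-109.4 x 515.8 575.7 z 7.4
-101.4 x 515.6 576.3 z 6.0
-93.4 x 516.4 577.1 z 4.5
-85.4 x 517.1 577.6 z 3.0
table z 0.1405391817901327
42
0 19 [ 508.8 -152.5   -0.9] [ 510.8 -143.7    0.7]
10 4 [ 521.4 -140.8   12.1] [ 527.  -140.4   12.5]
15 19 [ 517.5 -150.6   12.8] [ 534.2 -139.6   15. ]
```

View pics/w3.png

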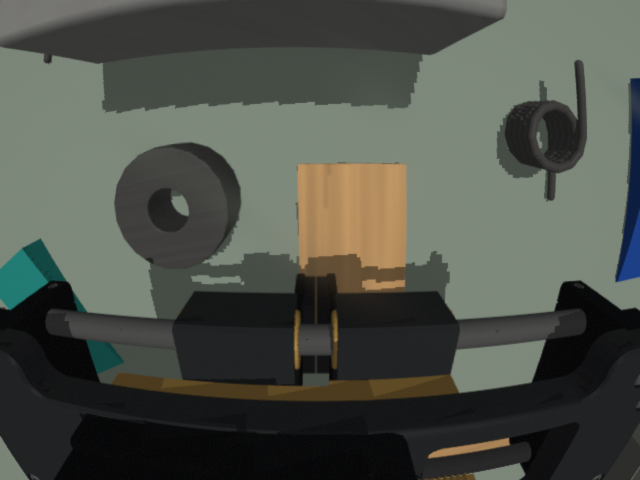

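The wrist picture shows the fingertips (316,278) over the wedge's left edge (298). The wedge is undisturbed, although the TCP reads z=2.8. I'll check where the TCP projects in the image.

```bash
python3 - <<'E'
from wr import *
c=grab('wrist');H=np.array(c['hand_eye']);print(H.round(3)); f=240/np.tan(np.radians(c['fovy'])/2)
for z in(0,-10,-20,-40):
    P=np.linalg.inv(H)@[0,0,z,1];r=np.hypot(P[0],P[1]);th=np.arctan2(r,P[2]);print(z,c['cx']+f*th*P[0]/r,c['cy']+f*th*P[1]/r,P[2])
W=wworld(c);T=(W-c['st']['position'])@c['st']['ee_rot']
for v in range(262,310,4): print(v,[ (T[v,u].round(0).tolist(),int(c['range_z'][v,u])) for u in(300,308,325,333)])
E
```

```text
[[ 0.00000e+00 -9.56000e-01 -2.92000e-01  7.99410e+01]
 [ 1.00000e+00  1.00000e-03 -1.00000e-03 -1.49000e-01]
 [ 1.00000e-03 -2.92000e-01  9.56000e-01 -2.01116e+02]
 [ 0.00000e+00  0.00000e+00  0.00000e+00  1.00000e+00]]
0 316.14613312812423 263.1972186773002 215.70023945168708
-10 316.153654598084 269.8242067848835 206.13709462330792
-20 316.161723255148 277.0687880115939 196.57394979492875
-40 316.17970237470126 293.7620303934578 177.44766013817042
262 [([5.0, -9.0, -10.0], 204), ([5.0, -5.0, -10.0], 204), ([5.0, 5.0, -10.0], 204), ([4.0, 9.0, -9.0], 205)]
266 [([2.0, -9.0, -10.0], 205), ([2.0, -5.0, -9.0], 206), ([2.0, 5.0, -9.0], 206), ([3.0, 9.0, -11.0], 204)]
270 [([0.0, -9.0, -11.0], 205), ([-0.0, -5.0, -9.0], 206), ([0.0, 5.0, -11.0], 205), ([0.0, 9.0, -11.0], 205)]
274 [([11.0, -8.0, -42.0], 172), ([-2.0, -5.0, -11.0], 206), ([-3.0, 5.0, -10.0], 207), ([10.0, 8.0, -40.0], 174)]
278 [([10.0, -7.0, -45.0], 170), ([8.0, -4.0, -40.0], 174), ([9.0, 4.0, -40.0], 174), ([10.0, 8.0, -45.0], 169)]
282 [([10.0, -7.0, -49.0], 166), ([9.0, -4.0, -45.0], 170), ([9.0, 4.0, -46.0], 169), ([11.0, 7.0, -51.0], 163)]
286 [([10.0, -7.0, -53.0], 162), ([9.0, -4.0, -50.0], 164), ([8.0, 4.0, -49.0], 166), ([10.0, 7.0, -53.0], 161)]
290 [([11.0, -7.0, -58.0], 156), ([9.0, -4.0, -54.0], 161), ([9.0, 4.0, -55.0], 160), ([10.0, 7.0, -56.0], 159)]
294 [([11.0, -7.0, -61.0], 153), ([9.0, -4.0, -58.0], 157), ([9.0, 4.0, -58.0], 157), ([11.0, 7.0, -62.0], 153)]
298 [([10.0, -7.0, -64.0], 151), ([8.0, -3.0, -61.0], 154), ([9.0, 4.0, -63.0], 152), ([11.0, 7.0, -65.0], 150)]
302 [([10.0, -7.0, -68.0], 147), ([9.0, -3.0, -67.0], 149), ([9.0, 4.0, -67.0], 149), ([10.0, 7.0, -68.0], 147)]
306 [([10.0, -6.0, -71.0], 145), ([9.0, -3.0, -70.0], 146), ([9.0, 4.0, -69.0], 147), ([10.0, 7.0, -72.0], 144)]
```

In the wrist depth the closed fingers end about 40 mm short of the reported TCP, which explains the missing contact. I'll lift, open partly and measure the real fingertip.

{"name": "step_arm", "arguments": {
  "motion": [
    [[0,0,50],[0,0,0],0],
    [[0,0,50],[0,0,0],1],
    [[0,0,50],[0,0,0],1],
    [[0,0,50],[0,0,0],1],
    [[0,0,50],[0,0,0],1],
    [[0,0,50],[0,0,0],1]
  ]
}}

```text
t: 7.35
position: [523.0, -136.5, 52.3]
ee_rot: [[0.082, 0.997, -0.001], [0.997, -0.082, -0.0], [-0.0, -0.001, -1.0]]
force: [-0.1, -0.2, -0.6]
width: 42.8
grip_force: 0.0
```

```bash
python3 - <<'E'
from wr import *
c=grab('wrist');print(c['st']['width'],c['st']['position']);W=wworld(c);T=(W-c['st']['position'])@c['st']['ee_rot']
cv2.imwrite('pics/w4.png',c['pixels'][:,:,::-1])
k=(np.abs(T[...,0])<16)&(np.abs(T[...,1])<75)&(T[...,2]<15)&(W[...,2]>28)
a=T[k]
for lo in range(-75,75,10):
    b=a[(a[:,1]>=lo)&(a[:,1]<lo+10)]
    if len(b): print(lo,len(b),'zmax',b[:,2].max().round(1),'x',b[:,0].min().round(),b[:,0].max().round())
E
```

```text
42.798085399681234 [ 523.01214909 -136.47952599   52.25799385]
-75 1007 zmax -150.3 x -8.0 16.0
-65 317 zmax -150.3 x 4.0 16.0
-55 4 zmax -131.0 x 15.0 16.0
-45 4 zmax -80.2 x 9.0 16.0
-35 1702 zmax -38.7 x -12.0 16.0
-25 931 zmax -38.4 x -11.0 10.0
15 1215 zmax -38.3 x -11.0 16.0
25 1766 zmax -38.3 x -16.0 16.0
35 567 zmax -131.0 x -16.0 -5.0
45 455 zmax -131.0 x -16.0 -5.0
55 1197 zmax -141.1 x -16.0 16.0
65 1684 zmax -140.6 x -16.0 16.0
```

View pics/w4.png

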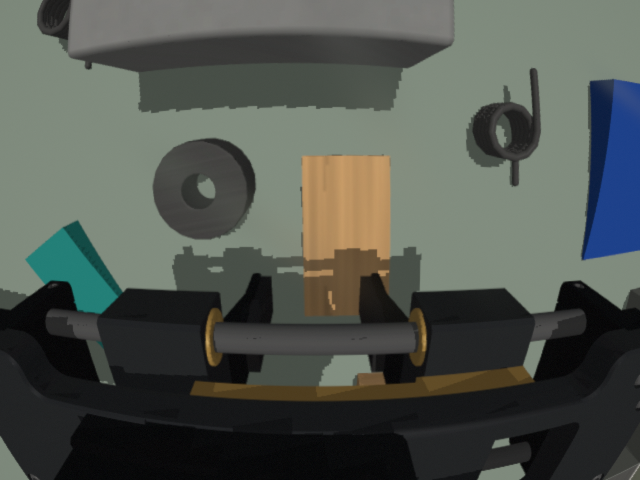

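Both fingertips visibly end 38.5 mm above the reported TCP, so the commanded z has to be about 38 mm lower. I'll check the low side of the gripper body, then go down beside the wedge while watching the force.

{"name": "step_arm", "arguments": {
  "motion": [
    [[-36,-4,0],[0,0,0],0],
    [[-36,-4,0],[0,0,0],0],
    [[-36,-4,-30],[0,0,0],0],
    [[-36,-4,-55],[0,0,0],0],
    [[-36,-4,-70],[0,0,0],0],
    [[-36,-4,-75],[0,0,0],0],
    [[-36,-4,-75],[0,0,0],0]
  ]
}}

```text
t: 8.28
position: [487.8, -140.7, -22.0]
ee_rot: [[0.082, 0.997, 0.0], [0.997, -0.082, -0.0], [-0.0, 0.0, -1.0]]
force: [0.0, 0.2, -1.0]
width: 1.3
grip_force: 0.0
```

```bash
python3 - <<'E'
from wr import *
c=grab('wrist');print(c['st']['width'],c['st']['position'],c['st']['force']);W=wworld(c);T=(W-c['st']['position'])@c['st']['ee_rot']
k=(np.abs(T[...,0])<60)&(np.abs(T[...,1])<110)&(T[...,2]<-60)
a=T[k]
for lo in range(-110,110,20):
    b=a[(a[:,1]>=lo)&(a[:,1]<lo+20)]
    if len(b): i=b[:,2].argmax();print(lo,'lowest',b[i].round(0), np.percentile(b[:,2],99).round(0))
E
```

```text
1.2775457324125044 [ 487.79675605 -140.65374935  -22.01610813] [ 0.00531281  0.19035351 -0.95481664]
-110 lowest [  36.  -90. -133.] -150.0
-90 lowest [  12.  -80. -109.] -110.0
-70 lowest [  31.  -68. -120.] -122.0
-50 lowest [  37.  -33. -114.] -119.0
-30 lowest [  36.  -29. -113.] -115.0
-10 lowest [  9.  -4. -60.] -63.0
10 lowest [  36.   16. -112.] -115.0
30 lowest [  37.   31. -113.] -118.0
50 lowest [ -28.   58. -119.] -121.0
70 lowest [   6.   80. -108.] -110.0
90 lowest [  36.   93. -132.] -133.0
```

The reported TCP is at -22 with no contact, so the real tip is at reported z + 38.5, with the body 70 above it as specified. Now down to a tip height of about 5, then push.

{"name": "step_arm", "arguments": {
  "motion": [
    [[0,0,-11],[0,0,0],0],
    [[0,0,-11],[0,0,0],0],
    [[10,-1,-11],[0,0,0],0],
    [[15,-1,-11],[0,0,0],0],
    [[18,-1,-11],[0,0,0],0],
    [[21,-2,-11],[0,0,0],0],
    [[24,-2,-11],[0,0,0],0],
    [[24,-2,-11],[0,0,0],0]
  ]
}}

```text
t: 9.32
position: [511.7, -142.5, -33.2]
ee_rot: [[0.082, 0.997, 0.0], [0.997, -0.082, -0.0], [-0.0, 0.0, -1.0]]
force: [-0.4, 0.9, -0.3]
width: 0.3
grip_force: 0.0
```

```bash
python3 wr.py
```

```text
9.325 [ 511.7 -142.5  -33.2] [-0.4  0.9 -0.3]
tip y -79.4
-150.4 x 573.5 580.0 z 14.2
-142.4 x 534.7 580.4 z 12.7
-134.4 x 522.0 586.2 z 11.6
-126.4 x 522.1 585.9 z 10.1
-118.4 x 522.8 583.3 z 8.7
-110.4 x 523.4 586.4 z 7.3
-102.4 x 524.1 584.5 z 5.8
-94.4 x 524.4 584.5 z 4.4
-86.4 x 525.0 586.5 z 2.9
table z 0.11848443238710615
```

The wedge moved 7.5 mm cleanly without turning. Another 10.

{"name": "step_arm", "arguments": {
  "motion": [
    [[3,0,0],[0,0,0],0],
    [[6,0,0],[0,0,0],0],
    [[10,-1,0],[0,0,0],0],
    [[10,-1,0],[0,0,0],0]
  ]
}}

```text
t: 9.88
position: [522.0, -143.7, -33.1]
ee_rot: [[0.082, 0.997, 0.001], [0.997, -0.082, -0.0], [-0.0, 0.001, -1.0]]
force: [-0.0, 0.4, 0.1]
width: 0.4
grip_force: 0.0
```

```bash
python3 wr.py
```

```text
9.875 [ 522.  -143.7  -33.1] [-0.   0.4  0.1]
tip y -80.5
-151.5 x 583.8 590.2 z 13.9
-143.5 x 546.9 590.7 z 12.7
-135.5 x 532.2 596.0 z 11.6
-127.5 x 532.3 596.6 z 10.2
-119.5 x 533.1 593.3 z 8.8
-111.5 x 533.7 593.8 z 7.4
-103.5 x 534.3 594.4 z 5.8
-95.5 x 534.6 596.7 z 4.4
-87.5 x 535.2 596.7 z 3.0
table z 0.13203407998046401
```

The wedge axis now passes within about 1 mm of the foot, yaw about 86°. I'll lift, go round behind the butt with the fingers about 30 mm apart for a steady two-point push, and come down.

{"name": "step_arm", "arguments": {
  "motion": [
    [[-15,0,0],[0,0,0],0],
    [[-15,0,45],[0,0,0],0.3],
    [[-5,-45,45],[0,0,0],0.3],
    [[34,-70,45],[0,0,0],0.33],
    [[34,-70,45],[0,0,0],0.33],
    [[34,-70,15],[0,0,0],0.33],
    [[34,-70,3],[0,0,0],0.33],
    [[34,-70,3],[0,0,0],0.33]
  ]
}}

```text
t: 10.92
position: [553.7, -212.7, -31.1]
ee_rot: [[0.082, 0.997, -0.002], [0.997, -0.082, 0.001], [0.001, -0.003, -1.0]]
force: [-0.7, 0.0, 0.3]
width: 28.5
grip_force: 0.0
```

```bash
python3 wr.py
```

```text
10.925 [ 553.7 -212.7  -31.1] [-0.7  0.   0.3]
tip y -79.9
-174.9 x 528.1 588.7 z 18.9
-166.9 x 526.1 589.4 z 17.4
-158.9 x 529.8 589.9 z 16.0
-150.9 x 530.4 590.8 z 14.5
-142.9 x 531.1 591.1 z 13.1
-134.9 x 531.8 593.9 z 11.6
-126.9 x 530.6 594.7 z 10.2
-118.9 x 531.0 593.2 z 8.7
-110.9 x 533.7 593.9 z 7.3
-102.9 x 533.1 595.6 z 5.8
-94.9 x 534.9 595.1 z 4.4
-86.9 x 535.7 595.7 z 3.0
table z 0.2141654473721335
```

The wedge axis is still on the foot line. I'll push the butt about 85 mm forward, still short of the foot's contact.

{"name": "step_arm", "arguments": {
  "motion": [
    [[1,8,0],[0,0,0],0.33],
    [[2,14,0],[0,0,0],0.33],
    [[2,22,0],[0,0,0],0.33],
    [[3,31,0],[0,0,0],0.33],
    [[4,40,0],[0,0,0],0.33],
    [[4,49,0],[0,0,0],0.33],
    [[5,58,0],[0,0,0],0.33],
    [[6,67,0],[0,0,0],0.33],
    [[7,76,0],[0,0,0],0.33],
    [[8,84,0],[0,0,0],0.33],
    [[8,91,0],[0,0,0],0.33],
    [[9,96,0],[0,0,0],0.33]
  ]
}}

```text
t: 12.48
position: [564.3, -117.0, -30.3]
ee_rot: [[0.082, 0.997, -0.0], [0.997, -0.082, 0.0], [0.0, -0.0, -1.0]]
force: [0.4, -1.0, -0.2]
width: 28.5
grip_force: 0.3
```

```bash
python3 wr.py; python3 w.py
```

```text
12.475 [ 564.3 -117.   -30.3] [ 0.4 -1.  -0.2]
tip y -18.7
-105.7 x 536.1 594.2 z 21.6
-97.7 x 535.3 595.0 z 20.5
-89.7 x 535.5 595.5 z 19.1
-81.7 x 536.1 596.4 z 17.6
-73.7 x 536.8 597.0 z 16.2
-65.7 x 537.3 597.5 z 14.7
-57.7 x 538.0 598.2 z 13.3
-49.7 x 538.9 598.9 z 11.8
-41.7 x 539.7 601.2 z 10.4
-33.7 x 539.9 601.7 z 8.9
-25.7 x 541.0 600.6 z 7.5
table z 0.1754382724801289
wedge c [571.  -43.4] [93.9 63.9] 83.6 [[534.0, -86.0], [598.0, -94.0], [608.0, -0.0], [544.0, 7.0]]
cab c [515.4  93.2] [220.2 186.8] 84.1 tilt deg [-0.55  0.06] z corner 100.3
12.525 [ 564.6 -116.2  -30.3] [-0.   0.4 -0.1]
```

The tip is now near y=+3 with the axis on the foot line and the cabinet unmoved. About 23 mm remain, so I'll go slowly and watch the force.

{"name": "step_arm", "arguments": {
  "motion": [
    [[0,4,0],[0,0,0],0.33],
    [[1,8,0],[0,0,0],0.33],
    [[1,12,0],[0,0,0],0.33],
    [[2,15,0],[0,0,0],0.33],
    [[2,18,0],[0,0,0],0.33],
    [[2,18,0],[0,0,0],0.33]
  ]
}}

```text
t: 13.32
position: [566.4, -99.0, -30.2]
ee_rot: [[0.081, 0.997, 0.0], [0.997, -0.081, 0.0], [0.0, 0.0, -1.0]]
force: [0.5, -0.4, -0.3]
width: 28.4
grip_force: 0.0
```

{"name": "step_arm", "arguments": {
  "motion": [
    [[0,1,0],[0,0,0],0.33],
    [[0,2,0],[0,0,0],0.33],
    [[0,2,0],[0,0,0],0.33]
  ]
}}

```text
t: 13.7
position: [566.4, -97.5, -30.2]
ee_rot: [[0.082, 0.997, 0.0], [0.997, -0.082, -0.0], [-0.0, 0.0, -1.0]]
force: [-0.1, -0.6, -0.1]
width: 28.8
grip_force: 0.1
```

```bash
python3 wr.py|head -5; python3 w.py
```

```text
13.7 [566.4 -97.5 -30.2] [-0.1 -0.6 -0.1]
tip y -28.5
-83.5 x 537.2 596.3 z 21.4
-75.5 x 533.4 597.7 z 20.0
-67.5 x 537.8 601.8 z 18.6
wedge c [572.5 -24.4] [93.2 64.6] 86.1 [[537.0, -69.0], [602.0, -73.0], [608.0, 20.0], [543.0, 24.0]]
cab c [515.6  93.2] [220.2 186.7] 84.1 tilt deg [-0.51  0.08] z corner 100.3
13.75 [566.4 -97.5 -30.2] [ 0.  -0.4  0.4]
```

{"name": "step_arm", "arguments": {
  "motion": [
    [[0,1,0],[0,0,0],0.33],
    [[0,1.5,0],[0,0,0],0.33],
    [[0,1.5,0],[0,0,0],0.33]
  ]
}}

```text
t: 14.18
position: [566.4, -95.9, -30.2]
ee_rot: [[0.082, 0.997, -0.0], [0.997, -0.082, -0.0], [-0.0, -0.0, -1.0]]
force: [-0.1, -1.1, -0.3]
width: 28.3
grip_force: 0.2
```

{"name": "step_arm", "arguments": {
  "motion": [
    [[0,1,0],[0,0,0],0.33],
    [[0,1,0],[0,0,0],0.33]
  ]
}}

```text
t: 14.42
position: [566.4, -95.0, -30.2]
ee_rot: [[0.082, 0.997, 0.0], [0.997, -0.082, -0.0], [-0.0, 0.0, -1.0]]
force: [0.0, -0.1, 0.5]
width: 28.6
grip_force: 0.4
```

{"name": "step_arm", "arguments": {
  "motion": [
    [[0,1,0],[0,0,0],0.33],
    [[0,1,0],[0,0,0],0.33]
  ]
}}

```text
t: 14.68
position: [566.4, -94.5, -30.2]
ee_rot: [[0.082, 0.997, 0.0], [0.997, -0.082, -0.001], [-0.001, 0.0, -1.0]]
force: [-0.5, -2.1, -0.7]
width: 28.7
grip_force: 1.0
```

{"name": "step_arm", "arguments": {
  "motion": [
    [[0,0.6,0],[0,0,0],0.33],
    [[0,0.6,0],[0,0,0],0.33]
  ]
}}

```text
t: 14.92
position: [566.4, -94.1, -30.2]
ee_rot: [[0.082, 0.997, 0.0], [0.997, -0.082, -0.001], [-0.001, 0.0, -1.0]]
force: [0.1, -2.4, -0.8]
width: 28.9
grip_force: 1.7
```

{"name": "step_arm", "arguments": {
  "motion": [
    [[0,0,0],[0,0,0],0.33]
  ]
}}

```text
t: 15.05
position: [566.4, -94.0, -30.1]
ee_rot: [[0.082, 0.997, 0.0], [0.997, -0.082, -0.001], [-0.001, 0.0, -1.0]]
force: [-0.3, -2.8, -0.2]
width: 28.8
grip_force: 1.8
```

```bash
python3 wr.py|head -5; python3 w.py
```

```text
15.05 [566.4 -94.  -30.1] [-0.3 -2.8 -0.2]
tip y -32.1
-87.1 x 586.6 596.1 z 21.5
-79.1 x 537.1 596.6 z 21.3
-71.1 x 533.3 597.8 z 19.8
wedge c [572.8 -20.8] [90.9 65.3] 85.9 [[537.0, -64.0], [602.0, -68.0], [609.0, 22.0], [543.0, 27.0]]
cab c [515.7  93. ] [221.1 186.2] 83.9 tilt deg [-0.56  0.09] z corner 100.2
15.1 [566.4 -94.  -30.2] [ 0.4 -3.8 -0.9]
```

{"name": "step_arm", "arguments": {
  "motion": [
    [[0,0.6,0],[0,0,0],0.33],
    [[0,0.6,0],[0,0,0],0.33]
  ]
}}

```text
t: 15.4
position: [566.4, -93.6, -30.2]
ee_rot: [[0.082, 0.997, 0.0], [0.997, -0.082, -0.001], [-0.001, 0.0, -1.0]]
force: [-0.1, -5.3, 0.3]
width: 28.8
grip_force: 2.5
```

{"name": "step_arm", "arguments": {
  "motion": [
    [[0,0,0],[0,0,0],0.33]
  ]
}}

```text
t: 15.52
position: [566.4, -93.6, -30.2]
ee_rot: [[0.082, 0.997, 0.0], [0.997, -0.082, -0.001], [-0.001, 0.0, -1.0]]
force: [0.4, -4.8, 0.5]
width: 28.3
grip_force: 2.5
```

The force has risen to about 5 N where expected, so the wedge is snug. I'll back off, lift, shut the fingers and go over the test corner.

{"name": "step_arm", "arguments": {
  "motion": [
    [[-1,-10,0],[0,0,0],0.33],
    [[-1,-12,50],[0,0,0],0.33],
    [[-1,-12,100],[0,0,0],0],
    [[-1,-12,130],[0,0,0],0],
    [[3,40,130],[0,0,0],0],
    [[6,92,120],[0,0,0],0],
    [[6,92,105],[0,0,0],0],
    [[6,92,105],[0,0,0],0]
  ]
}}

```text
t: 16.52
position: [570.9, -0.5, 73.5]
ee_rot: [[0.081, 0.997, -0.003], [0.997, -0.081, -0.0], [-0.0, -0.003, -1.0]]
force: [-0.0, -1.6, -0.1]
width: 0.7
grip_force: 0.0
```

```bash
python3 w.py; python3 - <<'E'
from wr import *
c=grab('wrist');W=wworld(c);p=c['st']['position'];k=(np.hypot(W[...,0]-p[0],W[...,1]-p[1])<35)&(np.abs(W[...,2]-100)<8)
print(p,k.sum(),np.median(W[k][:,2]) if k.any() else 0)
k=(np.abs(W[...,2]-100)<4); q=W[k]; r=cv2.minAreaRect(q[:,:2].astype(np.float32)); print(r, cv2.boxPoints(r).round(1))
E
```

```text
wedge c [578.2 -27.2] [109.1  56.4] 83.0 [[543.0, -78.0], [599.0, -85.0], [613.0, 23.0], [557.0, 30.0]]
cab c [518.4 119.4] [167.7 187.8] 84.4 tilt deg [-0.49 -0.01] z corner 100.5
16.525 [ 5.709e+02 -5.000e-01  7.350e+01] [-0.  -1.6 -0.1]
[571.66090794  -1.73469926  74.31744634] 6731 100.00774628969731
((511.8611145019531, 75.17074584960938), (183.49427795410156, 180.6810302734375), 84.35041046142578) [[412.9  -7.2]
 [592.7 -25. ]
 [610.8 157.6]
 [431.  175.4]]
```

The cabinet corner is at (592.7,-25), unchanged, and the top is at z=100.0. I'll come down and press.

{"name": "step_arm", "arguments": {
  "motion": [
    [[0,0,-6],[0,0,0],0],
    [[0,0,-10],[0,0,0],0],
    [[0,0,-12],[0,0,0],0],
    [[0,0,-12],[0,0,0],0]
  ]
}}

```text
t: 17.12
position: [572.3, -0.9, 62.6]
ee_rot: [[0.082, 0.997, -0.0], [0.997, -0.082, -0.0], [-0.0, -0.0, -1.0]]
force: [0.1, 0.2, -0.3]
width: 0.3
grip_force: 0.0
```

{"name": "step_arm", "arguments": {
  "motion": [
    [[0,0,-1],[0,0,0],0],
    [[0,0,-1],[0,0,0],0]
  ]
}}

```text
t: 17.38
position: [572.5, -0.7, 61.8]
ee_rot: [[0.082, 0.997, 0.0], [0.997, -0.082, 0.0], [0.0, 0.0, -1.0]]
force: [-0.0, -1.1, 0.0]
width: -0.1
grip_force: 0.0
```

{"name": "step_arm", "arguments": {
  "motion": [
    [[0,0,-1],[0,0,0],0],
    [[0,0,-1],[0,0,0],0]
  ]
}}

```text
t: 17.62
position: [572.6, -0.8, 61.6]
ee_rot: [[0.082, 0.997, 0.0], [0.997, -0.082, 0.0], [0.0, 0.0, -1.0]]
force: [-1.0, 0.6, 4.9]
width: 0.4
grip_force: 2.5
```

{"name": "step_arm", "arguments": {
  "motion": [
    [[0,0,-0.8],[0,0,0],0],
    [[0,0,-0.8],[0,0,0],0],
    [[0,0,-0.8],[0,0,0],0]
  ]
}}

```text
t: 18.0
position: [572.6, -0.8, 61.5]
ee_rot: [[0.082, 0.997, 0.001], [0.997, -0.082, 0.001], [0.001, 0.0, -1.0]]
force: [-4.7, 0.3, 8.3]
width: 0.4
grip_force: 4.4
```

{"name": "step_arm", "arguments": {
  "motion": [
    [[0,0,0],[0,0,0],0],
    [[0,0,0],[0,0,0],0]
  ]
}}

```text
t: 18.25
position: [572.6, -0.8, 61.5]
ee_rot: [[0.082, 0.997, 0.001], [0.997, -0.082, 0.001], [0.001, 0.0, -1.0]]
force: [-3.7, -0.9, 8.5]
width: 0.5
grip_force: 4.4
```

{"name": "step_arm", "arguments": {
  "motion": [
    [[-0.4,0,-0.3],[0,0,0],0],
    [[-0.4,0,-0.3],[0,0,0],0],
    [[-0.4,0,-0.3],[0,0,0],0]
  ]
}}

```text
t: 18.62
position: [572.7, -0.8, 61.5]
ee_rot: [[0.082, 0.997, 0.001], [0.997, -0.082, 0.001], [0.001, 0.001, -1.0]]
force: [-3.4, -0.1, 10.2]
width: 0.4
grip_force: 4.8
```

{"name": "step_arm", "arguments": {
  "motion": [
    [[0,0,0],[0,0,0],0],
    [[0,0,0],[0,0,0],0],
    [[0,0,0],[0,0,0],0]
  ]
}}

```text
t: 19.0
position: [572.7, -0.8, 61.5]
ee_rot: [[0.082, 0.997, 0.001], [0.997, -0.082, 0.001], [0.001, 0.001, -1.0]]
force: [-2.6, -0.5, 9.7]
width: 0.6
grip_force: 4.8
```

```bash
python3 w.py fin
```

```text
wedge c [578.3 -30.1] [112.6  52.3] 86.0 [[548.0, -84.0], [600.0, -88.0], [608.0, 24.0], [556.0, 28.0]]
cab c [518.3 119.9] [168.  186.3] 84.3 tilt deg [-0.61  0.13] z corner 100.1
19.0 [572.7  -0.8  61.5] [-2.6 -0.5  9.7]
```

View pics/fin.png

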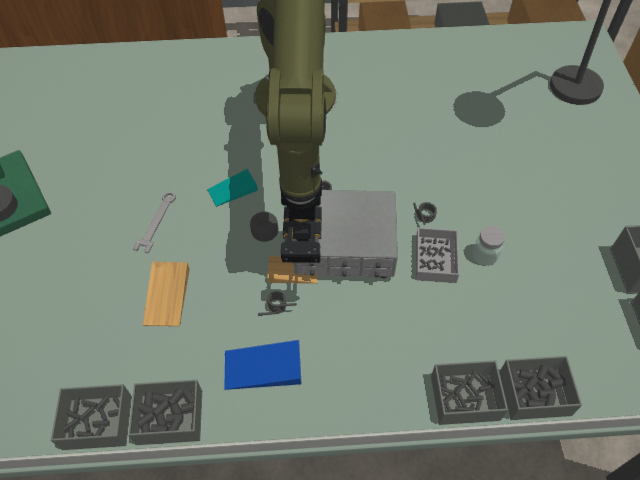

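The wedge is under the corner (290,270), the cabinet is level at (350,225) and everything else is in its place. The pressed corner stays at z 61.5 from 5 to 10 N. I'll add a touch of press, then hand in.

{"name": "step_arm", "arguments": {
  "motion": [
    [[0,0,-0.3],[0,0,0],0],
    [[0,0,-0.3],[0,0,0],0],
    [[0,0,-0.3],[0,0,0],0],
    [[0,0,-0.3],[0,0,0],0]
  ]
}}

```text
t: 19.55
position: [572.7, -0.8, 61.4]
ee_rot: [[0.082, 0.997, 0.001], [0.997, -0.082, 0.001], [0.001, 0.001, -1.0]]
force: [-3.4, -0.2, 10.3]
width: 0.7
grip_force: 5.5
```

```bash
python3 -c "
from h import *
s=readout.read_state();print(s['t'],s['position'],s['force']);print(ticket.close_job())"
```

```text
19.55 [572.6988327   -0.83544007  61.42364296] [-3.43797066 -0.24616378 10.3217563 ]
the job is handed in; nothing more can be done
None
```

The wedge is snug under the short foot and the cabinet stands level and unshifted under a held press of about 10 N, with nothing else on the bench moved; I handed the job in at 19.6 s (no verdict was returned).

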